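# Lock the sprung tension wheel of a belt knife sharpener

## Task

The belt knife sharpener is to get a new belt, so its sprung tension wheel must be locked back. Take the locking pin from its stand, put it into the hole of the wheel, and with it turn the wheel counter-clockwise against its spring, feeling gently, until the pin finds the hidden hole in the plate below; press it fully home so that the wheel stays locked when you let go. Never press or lever hard on the pin, and leave the other things where they are.

Things in the scene. Friction and masses are not known exactly. Their poses are not given: they have to be found in the camera images.
- sharpener: fixed belt knife sharpener, its belt taken off: grey base slab 230 x 150 mm, black drive housing with two rollers at its far end (its +x), steel tension wheel at its near end (-x). Origin: centre of its underside, on the worktop (z = -0.006); z up. Nothing on it is higher than 82 mm over the underside.
- wheel_axis (a point): fixed point on the wheel's upright axis, 45 mm towards the base's -x from its origin, level with the wheel's top face (52 mm over the base's underside). The wheel is a disc of radius 62 mm, 10 mm thick, with a centre nut (radius 11, 9 mm high) and, across the axis from the pin hole, a belt roller (radius 18, its centre 34 mm from the axis, 27 mm high).
- wheel_hole (a point): centre of the top mouth of the only hole in the tension wheel: a round through hole of diameter 14.5 mm, 45 mm from the axis; turns with the wheel. At rest its direction from the axis is the base's -x turned 0.5 rad clockwise seen from above (the wheel's near left as the robot sees it).
- tension_wheel (a joint): angle of the wheel, rad: 0 at rest against its stop, growing counter-clockwise seen from above (the pin hole travels from near left to near right), at most 1.1. A spring always pushes it back to 0: 0.22 N m at 0 plus 0.2 N m per rad, 5 to 9 N at the hole. Pin shank, wheel and plate are oiled steel and slide easily on one another (friction about 0.2).
- plate_top (a point): point on the wheel's axis, on top of the fixed steel index plate under the wheel (40 mm over the base's underside, 2 mm under the wheel). The plate is 20 mm thick with one round hole, diameter 15 mm, 20 mm deep, 45 mm from the axis. It is out of sight and not measured: the wheel's hole comes over it at an angle from 0.40 to 0.80 rad, different every time, to be found by feel.
- lock_pin: loose pin, 48 to 84 g, 71 mm long, upright in the stand. Origin: centre of the lower tip; z to its head. Shank diameter 12 mm, 28 mm long, tip tapered (7 mm wide, full width 4 mm up); collar diameter 20 from 28 to 33 mm; flat tab from 33 to 71 mm, 28 wide along x, 12 thick along y (grip across y, 55 mm above the tip). Home, the collar is on the wheel, the tip 24 mm over the base's underside.
- pin_stand: fixed plastic parking stand for the pin, 56 x 56 x 30 mm on a 66 mm foot, with a loose hole of 15.5 mm, 24 mm deep in its top, standing on the cold hob (z = 0); the pin's tip starts 6 mm over the stand's underside. Origin: centre of its underside. A fixed pot (about 240 mm wide, 150 mm tall, at x 0.59, y 0.07) stands between it and the sharpener: pass in front or high.
- salt_shaker: bystander: salt shaker, 44 mm wide, 90 mm tall; origin near the centre of its underside
- lemon: bystander: lemon, 78 mm long; origin near the centre of its underside
- spice_jar: bystander: glass spice jar with a screw cap, 45 mm wide, 106 mm tall; origin near the centre of its underside
- food_tin: bystander: low food tin, 76 mm wide, 58 mm tall; origin near the centre of its underside
- honey_jar: bystander: honey jar with a black lid, 63 mm wide, 94 mm tall; origin near the centre of its underside
- coffee_cup: bystander: small espresso cup with handle, 53 mm wide, 54 mm tall; origin near the centre of its underside

How it is judged:
By the outcome, as a careful person would: the job done as asked, in the order asked, and still so for the second after the job is handed in, with the robot touching nothing.
It also fails if it takes over 72 s, if anything falls off the work surface, if the arm or the gripper's body presses on something with over 40 N, if the wrist force passes 120 N, or if a joint passes its speed limit or range.

## Robot

A 6-joint arm with a two-finger parallel gripper is mounted at the origin on a cart in front of the work surface, level with it; the furniture and walls round the work are solid. World frame = base frame: x ahead of the robot, y to its left, z up, the work surface at z = 0. Lengths are in m, angles in rad, forces in N, time in s.
With the tool pointing down it reaches from about 0.225 to 0.875 m from the base axis. Payload 3.4 kg.
Tool frame: the origin (TCP) lies on the centre line of the jaws, within the pads' length; the fingertips stand 17 mm ahead of it and the grasp point (between the pads) lies 2 mm behind it; z points along the fingers, y is the line along which they close (so a half turn about z gives the same grasp; the last joint's range is limited). The gripper opens to 85 mm and grips with 20 to 120 N. Pads are 22 mm wide; open, the fingers measure 114 mm over their backs; the gripper's body (76 mm by 85 mm) begins 54 mm behind the grasp point. The pads swing forward as they close: fully open they stand 13 mm farther back than shut.
Start: joints at [-1.378, 0.276, 1.505, -0, 1.361, -0.121], TCP at [0.177, -0.547, 0.248] pointing down, gripper open.
Joint ranges: [-2.89, 2.89], [-0.75, 2.08], [0.22, 2.7], [-1.18, 4.32], [0.11, 2.71], [-2.7, 2.7]. Speed limits (rad/s): [2.57, 2.57, 3.14, 3.14, 3.14, 3.14].

## Interface

Orientations are given as a unit quaternion [w, x, y, z].
In Python, from rig import manip gives the robot as it stands.
- The arm moves only by the tool move_arm, never from a script. Its argument "steps" is one flat list of numbers, 7 for each row, row after row: the turn, a rotation vector about the world's x, y, z normalised to -1 to 1, where 1 is 360 degrees, then the shift along the world's x, y, z normalised to -1 to 1, where 1 is 1 m, then the opening, from -1 (shut) to 1 (fully open). A call has exactly 10 rows; each row is the pose to reach, as a shift and turn from the pose commanded when the call began, turning the shorter way round; what a row does not reach only later rows make up. A row lasts 1/10 s, in which the tool goes at most 50 mm and 8.59 degrees, less where a joint would pass 70% of its speed; a pose out of reach is approached as far as the arm can. A call with a number of a shift or a turn outside -1 to 1 is refused whole. A call with a gripper value outside its range is refused whole. The fingers move at their own pace and stop on an object; "squeeze" is the grip in N (left out, the last holds). Time passes only in rows, so rows that repeat a pose let the fingers close, or fill a call up. It gives the time, the measured TCP pose, the force, the opening and the grip force at its end, in the units of the state.
- manip.get_state(): the state, without advancing time (a new reading comes with each control period).
- manip.get_image(name): name is "scene" or "top" or "wrist"; returns a dict with "pixels" (384x512x3 uint8, blue, green, red), "fx", "fy", "cx", "cy" (pixels), "R" (3x3) and "t" (3): a world point X has camera coordinates R X + t. Camera axes: x right, y down, z forward; pixel columns grow to the right and rows downward; lengths in m; the calibration is good to about 2 mm. A picture is of the moment at which its call begins. There is no depth.
- manip.sign_off(): hands the job in; it is judged then, once.
The state is a dict: "clock": time; "qpos": joint angles; "qd": joint speeds; "effort": joint torques, N m; "position": TCP position; "ee_rot": TCP orientation; "contact_force": force on the tool from outside, world axes, zero at the start; "moment": the same for the moment, N m; "width": finger opening in m; "gripper_force": force on a finger pad.
Only numpy, scipy, OpenCV 4.12 (cv2) and the standard library are available. Lean on these libraries where they do the work, as an engineer would, in place of code of your own. Each camera call takes 0.05 s, during which the arm holds its last target. There are 200 camera calls.

## Working session

There is one attempt and no reset: what is moved stays moved. The work goes in short steps, Python scripts to look and compute and a tool call to move; the robot and the scene stay as the last step left them, time stands still between calls to the robot, and variables do not carry over. Pictures are saved under pics/ and viewed, at most 10 in all, crops included, and the job is handed in when it is done.

Besides the shell and the picture viewer there is one more tool, called after "Emit:" in YAML: its name, and indented under it one key for each argument. move_arm: Moves the arm, as the interface text tells. Scaled input: -1 to 1 covers 1 m each way for a shift and 360 degrees each way for a turn. Its arguments: {"type":"object","properties":{"steps":{"type":"array"},"squeeze":{"type":"number"}},"required":["steps"]}

```bash
ls; mkdir -p pics; cat > h.py <<'E'
import numpy as np, cv2, pickle
from rig import manip
def snap(name, fn):
    d=manip.get_image(name); cv2.imwrite(f'pics/{fn}.png',d['pixels']); pickle.dump(d,open(f'pics/{fn}.pkl','wb')); return d
def load(fn): return pickle.load(open(f'pics/{fn}.pkl','rb'))
def ray(d,u,v,z):
    R=np.array(d['R']);t=np.array(d['t']); c=-R.T@t
    r=R.T@np.array([(u-d['cx'])/d['fx'],(v-d['cy'])/d['fy'],1]); return c+r*(z-c[2])/r[2]
def proj(d,X):
    p=np.array(d['R'])@np.array(X)+np.array(d['t']); return np.array([d['fx']*p[0]/p[2]+d['cx'],d['fy']*p[1]/p[2]+d['cy']])
E
python3 - <<'E'
from h import *
a=snap('scene','s0');b=snap('top','t0')
for d in(a,b):print(d['fx'],-np.array(d['R']).T@d['t'],np.round(d['R'],3).tolist())
cv2.imwrite('pics/st.png',np.vstack([cv2.resize(a['pixels'],(400,300)),cv2.resize(b['pixels'],(400,300))]))
cv2.imwrite('pics/t0b.png',cv2.resize(b['pixels'],(800,600),interpolation=cv2.INTER_CUBIC))
cv2.imwrite('pics/s0b.png',cv2.resize(a['pixels'],(800,600),interpolation=cv2.INTER_CUBIC))
print(manip.get_state())
E
```

```text
pics
373.45955887605743 [-0.29822453  0.77718055  0.83756511] [[-0.691, -0.722, 0.022], [-0.429, 0.385, -0.818], [0.582, -0.575, -0.575]]
442.0244648848472 [-0.50796895  0.20625971  1.50604269] [[-0.224, -0.975, -0.006], [-0.79, 0.185, -0.584], [0.57, -0.126, -0.812]]
{'clock': 0.1, 'qpos': array([-1.37798189e+00,  2.76504445e-01,  1.50598255e+00,  1.44324178e-05,
        1.36072599e+00, -1.21020412e-01]), 'qd': array([ 0.00049384, -0.00136245, -0.00329409, -0.00132733,  0.00034659,
       -0.00061801]), 'effort': array([ 1.49904925e-03, -4.17700267e+01, -2.46405512e+01, -1.14572022e-04,
        5.87714254e-03,  9.00231271e-06]), 'position': array([ 0.17741043, -0.54648181,  0.24755134]), 'ee_rot': array([-8.09897969e-04,  9.87713615e-01,  1.56272708e-01, -2.20245136e-05]), 'contact_force': array([-0.97628641,  0.48908822, -0.33423308]), 'moment': array([ 0.02737538, -0.0110462 ,  0.00429729]), 'gripper_force': 0.0, 'width': 0.08530110028122868}
```

View pics/t0b.png

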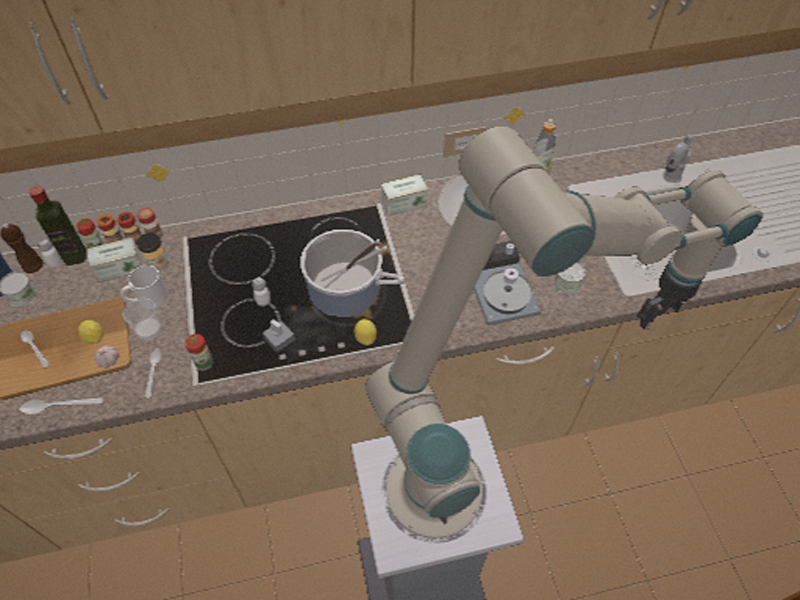

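View pics/s0b.png

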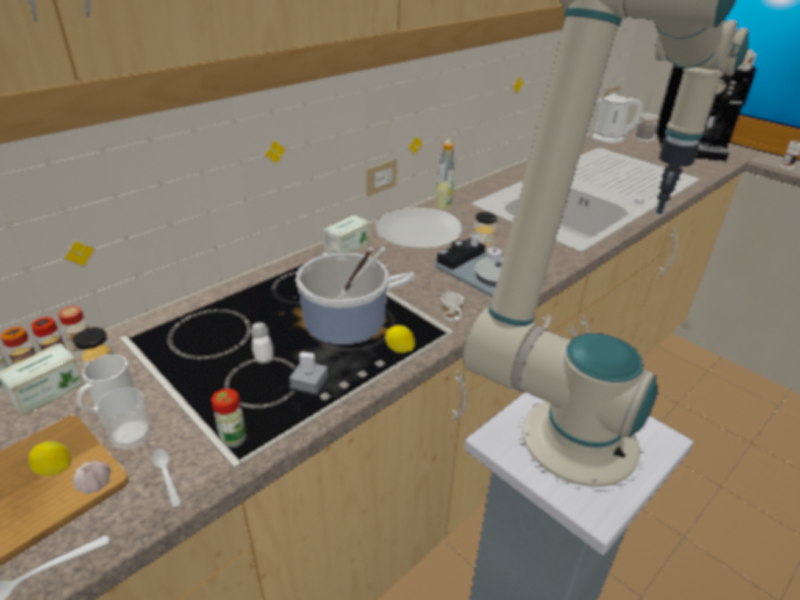

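The top picture shows the stand with the pin at about (278,332) of the 800-wide view, the sharpener at (507,290), the salt shaker at (260,292), the lemon at (366,332) and the pot at (342,275). In the scene view the stand is at (309,370) and the sharpener is partly hidden by the arm. I'll enlarge the top view.

```bash
python3 - <<'E'
from h import *
a=load('s0')['pixels'];b=load('t0')['pixels']
f=lambda p,x,y,w,h:cv2.resize(p[y:y+h,x:x+w],(400,300),interpolation=cv2.INTER_CUBIC)
# top: stand, sharpener ; scene: stand, sharp
cv2.imwrite('pics/c0.png',np.vstack([np.hstack([f(b,150,185,60,45),f(b,294,150,60,45)]),np.hstack([f(a,170,210,60,45),f(a,270,140,60,45)])]))
E
```

```text
(no output)
```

View pics/c0.png

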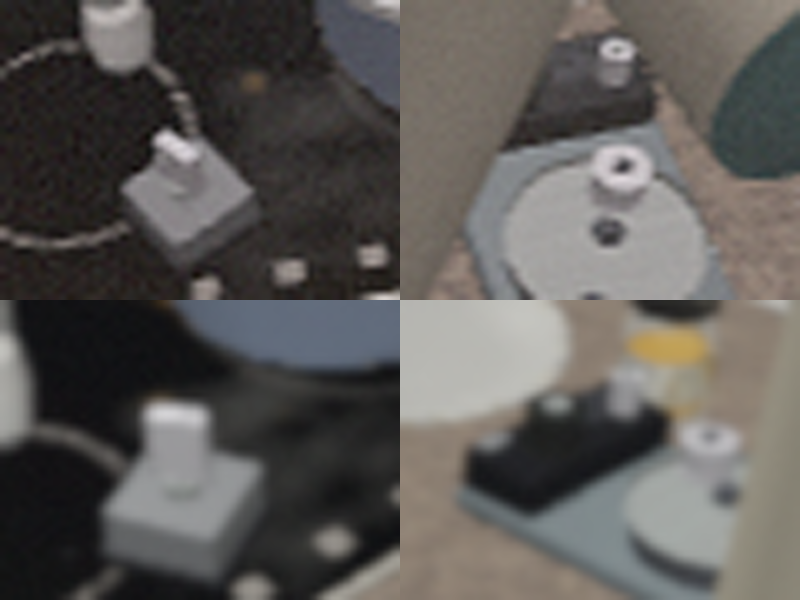

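Top crops: the stand's top face is centred at full-picture px (178.5,214) and the tab top at (176.4,207.5), running in-crop from (157,140) to (197,160). The nut is at (325.3,184.8), the roller top at (327.5,175.2), and the wheel hole is at the crop's lower edge, about (323,194.5).

```bash
python3 - <<'E'
from h import *
d=load('t0');s=load('s0')
p=lambda n,u,v,z,c=d:print(n,np.round(ray(c,u,v,z),4))
T=lambda x,y,X,Y:(X+x/6.667,Y+y/6.667)
p('stand',*T(190,193,150,185),.03)
for q in[(122,188),(258,195),(180,242),(192,142)]:p('sc',*T(*q,150,185),.03)
p('tab',*T(176,150,150,185),.077)
p('tab0',*T(157,140,150,185),.077);p('tab1',*T(197,160,150,185),.077)
p('tabS',*T(177,110,170,210),.077,s)
p('tabSl',*T(145,108,170,210),.077,s);p('tabSr',*T(210,112,170,210),.077,s)
p('nut',*T(209,229,294,150),.055)
p('roller',*T(223,168,294,150),.073)
p('hole',*T(193,297,294,150),.046)
print(*(T(0,0,0,0)))
p('rollS',*T(308,137,270,140),.073,s)
E
```

```text
stand [0.4636 0.281  0.03  ]
sc [0.4763 0.3198 0.03  ]
sc [0.453 0.242 0.03 ]
sc [0.4313 0.2912 0.03  ]
sc [0.4992 0.2751 0.03  ]
tab [0.4637 0.2827 0.077 ]
tab0 [0.4731 0.2925 0.077 ]
tab1 [0.4541 0.2718 0.077 ]
tabS [0.4677 0.2819 0.077 ]
tabSl [0.4789 0.2921 0.077 ]
tabSr [0.4561 0.2714 0.077 ]
nut [ 0.4523 -0.3192  0.055 ]
roller [ 0.4822 -0.3357  0.073 ]
hole [ 0.4123 -0.2969  0.046 ]
0.0 0.0
rollS [ 0.4822 -0.3298  0.073 ]
```

Emit:
move_arm:
  steps: [0,0,0.004,0.016,0.046,0.01,0,0,0,0.008,0.032,0.092,0.02,0,0,0,0.012,0.048,0.138,0.03,0,0,0,0.016,0.064,0.184,0.04,0,0,0,0.02,0.08,0.23,0.05,0,0,0,0.024,0.096,0.276,0.05,0,0,0,0.028,0.112,0.322,0.05,0,0,0,0.032,0.128,0.368,0.05,0,0,0,0.036,0.144,0.414,0.05,0,0,0,0.04,0.16,0.46,0.05,0]

```text
clock: 1.1
position: [0.3374, -0.085, 0.2983]
ee_rot: [0.0, 0.96, 0.279, 0.0]
contact_force: [1.2, -0.9, 0.4]
width: 0.0431
gripper_force: 0.0
```

Emit:
move_arm:
  steps: [0,0,0.006,0.016,0.046,0,0,0,0,0.012,0.032,0.092,0,0,0,0,0.018,0.048,0.138,0,0,0,0,0.024,0.064,0.184,0,0,0,0,0.03,0.08,0.23,0,0,0,0,0.036,0.096,0.276,0,0,0,0,0.04,0.112,0.322,-0.03,0,0,0,0.04,0.12,0.36,-0.06,0,0,0,0.04,0.127,0.369,-0.09,0,0,0,0.04,0.127,0.369,-0.1,0]

```text
clock: 2.1
position: [0.463, 0.2832, 0.1941]
ee_rot: [-0.0, 0.917, 0.398, -0.003]
contact_force: [0.2, -0.3, 0.1]
width: 0.0425
gripper_force: 0.0
```

```bash
python3 - <<'E'
from h import *
w=snap('wrist','w1');s=manip.get_state();print(s['clock'],s['position'],s['ee_rot'],s['qpos'],s['width'])
print(-np.array(w['R']).T@w['t'],np.round(w['R'],3),w['fx'],proj(w,[.464,.282,.077]),proj(w,[.464,.282,.03]))
cv2.imwrite('pics/w1b.png',cv2.resize(w['pixels'],(800,600),interpolation=cv2.INTER_CUBIC))
E
```

```text
2.15 [0.46229485 0.28170351 0.19411345] [ 2.61186937e-04  9.17476050e-01  3.97768630e-01 -4.21256910e-03] [ 4.19007871e-01  2.66470151e-01  1.65844475e+00 -4.66352398e-04
  1.22510772e+00  1.17178932e+00] 0.042574238002873216
[0.51361138 0.33470898 0.31989682] [[ 0.731 -0.682 -0.003]
 [-0.654 -0.702  0.283]
 [-0.195 -0.205 -0.959]] 279.80977047955423 [253.61897528 188.92393629] [253.68617507 176.34312985]
```

View pics/w1b.png

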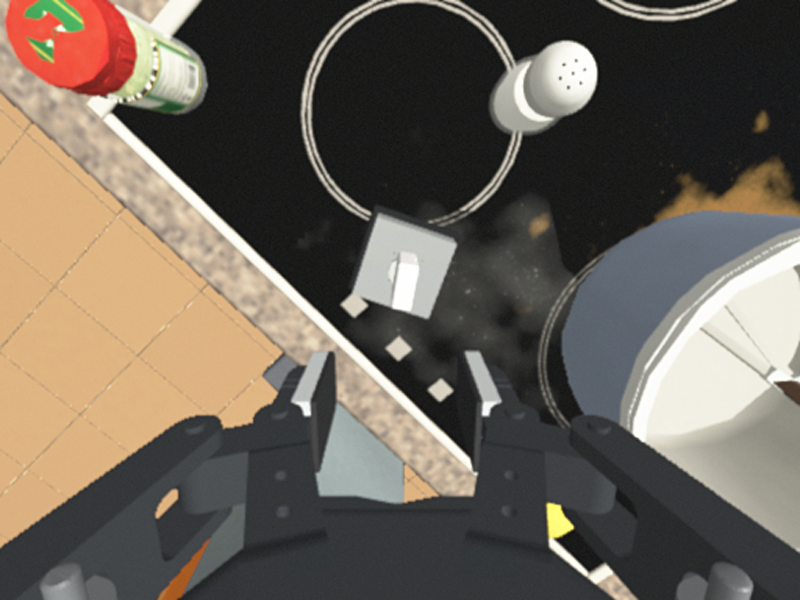

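The tab is at about (404,282) in the enlarged wrist picture, long side nearly along the image's vertical, on the stand top centred at about (405,265). The fingers straddle that line. I'll crop to get the centre and tilt.

```bash
python3 - <<'E'
from h import *
w=load('w1')['pixels']
cv2.imwrite('pics/w1c.png',cv2.resize(w[130:210,210:310],(800,640),interpolation=cv2.INTER_CUBIC)[:600])
E
```

```text
(no output)
```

View pics/w1c.png

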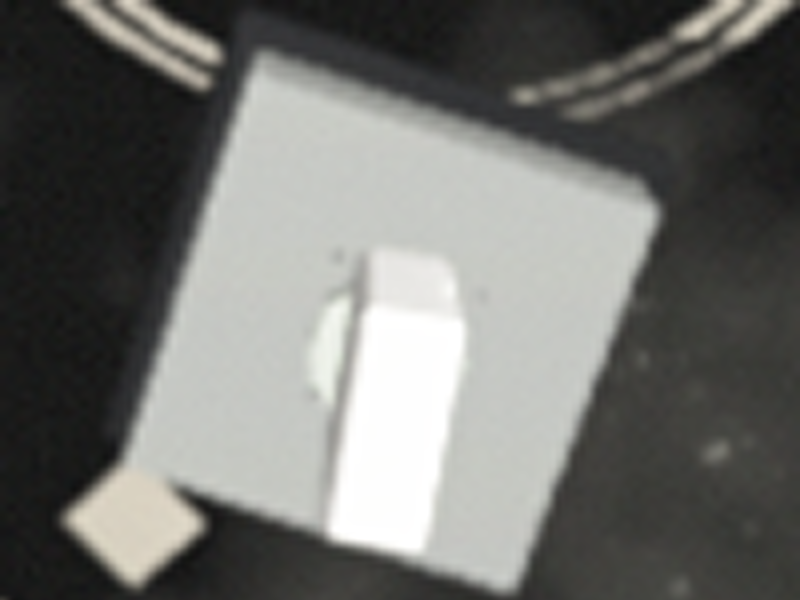

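The tab's top face has crop corners (363,303), (464,318), (424,553) and (327,540); the stand's top has (260,60), (660,205), (515,590) and (130,465).

```bash
python3 - <<'E'
from h import *
w=load('w1')
P=lambda L,z:np.array([ray(w,210+x/8-.4,130+y/8-.4,z)[:2] for x,y in L])
t=P([(363,303),(464,318),(424,553),(327,540)],.077);s=P([(260,60),(660,205),(515,590),(130,465)],.03)
for n,q in(('tab',t),('stand',s)):
    e=np.roll(q,-1,0)-q;print(n,q.mean(0),np.hypot(*e.T),np.degrees(np.arctan2(e[:,1],e[:,0])))
st=manip.get_state();print(st['position'])
from scipy.spatial.transform import Rotation as R
q=st['ee_rot'];M=R.from_quat([q[1],q[2],q[3],q[0]]).as_matrix();print(M, np.degrees(np.arctan2(M[1,1],M[0,1])))
E
```

```text
tab [0.47101203 0.28257524] [0.01133262 0.02780221 0.01120076 0.02792009] [ -51.57603643 -141.63468636  129.02603959   38.6374163 ]
stand [0.47130381 0.28235402] [0.05523621 0.05612722 0.05529206 0.05707047] [ -62.78328052 -151.4807605   118.19552871   28.44972126]
[0.46229485 0.28170351 0.19411345]
[[ 0.68352474  0.72988858 -0.00752208]
 [ 0.72988418 -0.6835601  -0.00383052]
 [-0.00793765 -0.00287199 -0.99996437]] -43.12269321811513
```

Emit:
move_arm:
  steps: [0,0,-0.008,0.003,0,-0.02,0,0,0,-0.016,0.006,0.001,-0.05,0,0,0,-0.023,0.008,0.001,-0.07,0,0,0,-0.023,0.008,0.001,-0.08,0,0,0,-0.023,0.008,0.001,-0.08,0,0,0,-0.023,0.008,0.001,-0.08,0,0,0,-0.023,0.008,0.001,-0.08,0,0,0,-0.023,0.008,0.001,-0.08,0,0,0,-0.023,0.008,0.001,-0.08,0,0,0,-0.023,0.008,0.001,-0.08,0]

```text
clock: 3.15
position: [0.4726, 0.2832, 0.1188]
ee_rot: [0.0, 0.944, 0.33, 0.0]
contact_force: [0.2, -0.7, -0.9]
width: 0.0429
gripper_force: 0.0
```

```bash
python3 - <<'E'
from h import *
for i in range(1):
  s=manip.get_state();print(s['clock'],s['position'],s['ee_rot'],s['contact_force'],s['moment'],s['qd'])
E
```

```text
3.15 [0.4726027  0.28317623 0.11875591] [2.39466097e-05 9.44053150e-01 3.29793134e-01 3.72200254e-04] [ 0.24390664 -0.71629024 -0.91977402] [-0.03241015 -0.02509687  0.04217839] [-0.00051921  0.00337904  0.00357448  0.00018685 -0.00113895  0.00040917]
```

Emit:
move_arm:
  steps: [0,0,0,-0.001,-0.0005,-0.02,0,0,0,0,-0.0015,-0.0007,-0.04,0,0,0,0,-0.0015,-0.0007,-0.05,0,0,0,0,-0.0015,-0.0007,-0.06,0,0,0,0,-0.0015,-0.0007,-0.06,0,0,0,0,-0.0015,-0.0007,-0.06,-1,0,0,0,-0.0015,-0.0007,-0.06,-1,0,0,0,-0.0015,-0.0007,-0.06,-1,0,0,0,-0.0015,-0.0007,-0.06,-1,0,0,0,-0.0015,-0.0007,-0.06,-1]
  squeeze: 50

```text
clock: 4.15
position: [0.4715, 0.2827, 0.0591]
ee_rot: [-0.0, 0.944, 0.33, 0.001]
contact_force: [0.5, -0.1, 2.0]
width: 0.011
gripper_force: 51.3
```

Emit:
move_arm:
  steps: [0,0,0,0,0,0.02,-1,0,0,0,0,0,0.05,-1,0,0,0,0,0,0.09,-1,0,0,0,0,0,0.13,-1,0,0,0,-0.02,0,0.17,-1,0,0,-0.01,-0.05,-0.01,0.2,-1,0,0,-0.02,-0.08,-0.03,0.21,-1,0,0,-0.03,-0.1,-0.06,0.21,-1,0,0,-0.04,-0.1,-0.1,0.21,-1,0,0,-0.05,-0.1,-0.14,0.21,-1]

```text
clock: 5.15
position: [0.3697, 0.1414, 0.2685]
ee_rot: [0.0, 0.984, 0.178, 0.0]
contact_force: [0.3, -1.1, -0.5]
width: 0.0114
gripper_force: 50.9
```

Emit:
move_arm:
  steps: [0,0,-0.01,0,-0.045,0,-1,0,0,-0.02,0,-0.09,0,-1,0,0,-0.03,0,-0.135,0,-1,0,0,-0.04,0,-0.18,0,-1,0,0,-0.05,0,-0.225,0,-1,0,0,-0.057,0,-0.27,0,-1,0,0,-0.057,0,-0.315,-0.02,-1,0,0,-0.057,0,-0.36,-0.05,-1,0,0,-0.057,0,-0.4,-0.08,-1,0,0,-0.057,0,-0.44,-0.1,-1]

```text
clock: 6.15
position: [0.3697, -0.2984, 0.1667]
ee_rot: [-0.001, 1.0, -0.0, -0.001]
contact_force: [0.3, -0.2, -0.7]
width: 0.0113
gripper_force: 50.9
```

Emit:
move_arm:
  steps: [0,0,0,0,0,0,-1,0,0,0,0,0,0,-1,0,0,0,0,0,0,-1,0,0,0,0,0,0,-1,0,0,0,0,0,0,-1,0,0,0,0,0,0,-1,0,0,0,0,0,0,-1,0,0,0,0,0,0,-1,0,0,0,0,0,0,-1,0,0,0,0,0,0,-1]

```text
clock: 7.15
position: [0.371, -0.2976, 0.1683]
ee_rot: [0.0, 1.0, -0.0, -0.0]
contact_force: [-0.2, 0.4, -0.8]
width: 0.0115
gripper_force: 50.8
```

```bash
python3 - <<'E'
from h import *
w=snap('wrist','w2');s=manip.get_state();print(s)
print(-np.array(w['R']).T@w['t'],proj(w,[.412,-.297,.046]),proj(w,s['position']-[0,0,.053]))
cv2.imwrite('pics/w2b.png',cv2.resize(w['pixels'],(800,600),interpolation=cv2.INTER_CUBIC))
E
```

```text
{'clock': 7.2, 'qpos': array([-8.22602028e-01,  1.89948545e-01,  1.83603898e+00, -6.91082367e-05,
        1.11563561e+00,  7.48648450e-01]), 'qd': array([-0.0022148 ,  0.00240705,  0.00147566,  0.0006891 ,  0.00063095,
       -0.00079018]), 'effort': array([ 3.32775770e-02, -3.38255274e+01, -2.18828452e+01,  7.06077935e-04,
        3.19148145e-03,  6.15769204e-05]), 'position': array([ 0.37097195, -0.29767586,  0.1682944 ]), 'ee_rot': array([ 9.95045857e-06,  9.99999977e-01, -2.11885107e-04, -3.31141114e-05]), 'contact_force': array([-0.04306372,  0.73595985, -0.16672628]), 'moment': array([ 0.04736452, -0.02160955,  0.00111209]), 'gripper_force': 50.84451377391815, 'width': 0.011571352986125385}
[ 0.44317421 -0.2979354   0.29455866] [252.28558892 144.06364236] [252.89440582 216.74649618]
```

View pics/w2b.png

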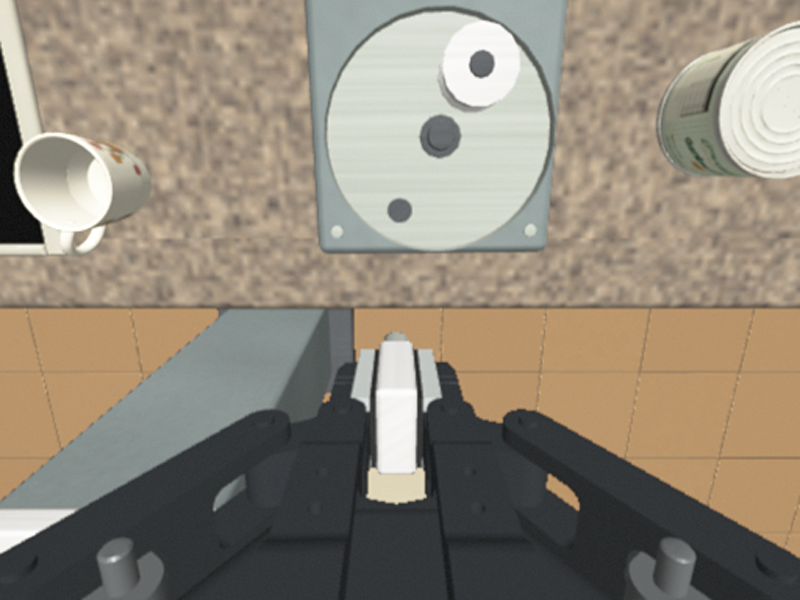

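The wrist picture shows the wheel clearly: the hole at (399.5,210), nut at (440,134), roller top at (481,63). The wheel's rim runs from x 327 to 553, and the pin's tab is upright between the fingers, centred on x 396.

```bash
python3 - <<'E'
from h import *
w=load('w2');g=cv2.cvtColor(w['pixels'],cv2.COLOR_BGR2GRAY)
x0,y0=244,122;c=g[y0:147,x0:268].astype(float);m=np.clip(150-c,0,None)*(c<130)
ys,xs=np.mgrid[y0:147,x0:268];u,v=(m*xs).sum()/m.sum(),(m*ys).sum()/m.sum()
h=ray(w,u,v,.046)
k=.64
f=lambda x,y,z:ray(w,x*k-.18,y*k-.18,z)
print(u,v,'hole',h)
nut=f(440,134,.055);rol=f(481,63,.073);print('nut',nut,'roller',rol)
L,Rr=f(327,130,.046),f(553,130,.046);print('rim',L,Rr,'bottom',f(440,249,.046),'top',f(440,9,.046))
for n in(nut,(L+Rr)/2):
  d=(h-n)[:2];print(np.hypot(*d),np.degrees(np.arctan2(d[1],d[0])))
d=(h-rol)[:2];print(np.hypot(*d),np.degrees(np.arctan2(d[1],d[0])), 'axis from h-rol',h[:2]-d*45/79)
a=f(322,250,.0),f(546,248,.0);print('base near edge',a)
print('tab',f(375,407,.168),f(417,407,.168))
E
```

```text
255.32040564615596 134.23927641496505 hole [ 0.42057021 -0.29965886  0.046     ]
nut [ 0.46007555 -0.32051629  0.055     ] roller [ 0.48940572 -0.33670094  0.073     ]
rim [ 0.46267272 -0.26097319  0.046     ] [ 0.46276878 -0.3816227   0.046     ] bottom [ 0.39851302 -0.32315423  0.046     ] top [ 0.51931218 -0.31967849  0.046     ]
0.044673305541436475 152.16752100067288
0.04738056714715171 152.82510825328595
0.07816932415437582 151.71420671425358 axis from h-rol [ 0.45978031 -0.32075878]
base near edge (array([ 0.38948246, -0.2474373 ,  0.        ]), array([ 0.39100396, -0.3999139 ,  0.        ]))
tab [ 0.36843743 -0.29111538  0.168     ] [ 0.36845384 -0.30478594  0.168     ]
```

```bash
python3 - <<'E'
from h import *
w=load('w2');g=cv2.cvtColor(w['pixels'],cv2.COLOR_BGR2GRAY)
print(g[210:320:2,253].tolist())
for v in(231,301.5):print(v,ray(w,253,v,.1863))
E
```

```text
[155, 164, 174, 175, 207, 226, 225, 226, 227, 227, 227, 227, 227, 228, 227, 227, 228, 230, 230, 237, 252, 251, 247, 245, 243, 243, 245, 245, 245, 245, 246, 245, 244, 244, 245, 246, 244, 242, 243, 244, 244, 243, 243, 242, 243, 244, 227, 210, 212, 213, 213, 213, 212, 213, 213]
231 [ 0.39313096 -0.29782661  0.1863    ]
301.5 [ 0.3581288 -0.2978491  0.1863   ]
```

Emit:
move_arm:
  steps: [0,0,0,0.02,-0.001,0,-1,0,0,0,0.04,-0.002,0,-1,0,0,0,0.0496,-0.002,-0.01,-1,0,0,0,0.0496,-0.002,-0.03,-1,0,0,0,0.0496,-0.002,-0.05,-1,0,0,0,0.0496,-0.002,-0.06,-1,0,0,0,0.0496,-0.002,-0.064,-1,0,0,0,0.0496,-0.002,-0.064,-1,0,0,0,0.0496,-0.002,-0.064,-1,0,0,0,0.0496,-0.002,-0.064,-1]

```text
clock: 8.2
position: [0.421, -0.3001, 0.1052]
ee_rot: [0.001, 1.0, -0.0, 0.001]
contact_force: [-0.0, 1.1, 0.1]
width: 0.0118
gripper_force: 50.9
```

```bash
python3 - <<'E'
from h import *
w=snap('wrist','w3');s=manip.get_state();print(s['clock'],s['position'],s['contact_force'],s['moment'])
cv2.imwrite('pics/w3b.png',cv2.resize(w['pixels'][100:310,130:390],(780,630),interpolation=cv2.INTER_CUBIC)[:600])
E
```

```text
8.25 [ 0.4209804  -0.30007145  0.10513355] [ 1.69531575 -0.36725441  0.29830328] [ 0.05814232 -0.02727279 -0.03267386]
```

View pics/w3b.png

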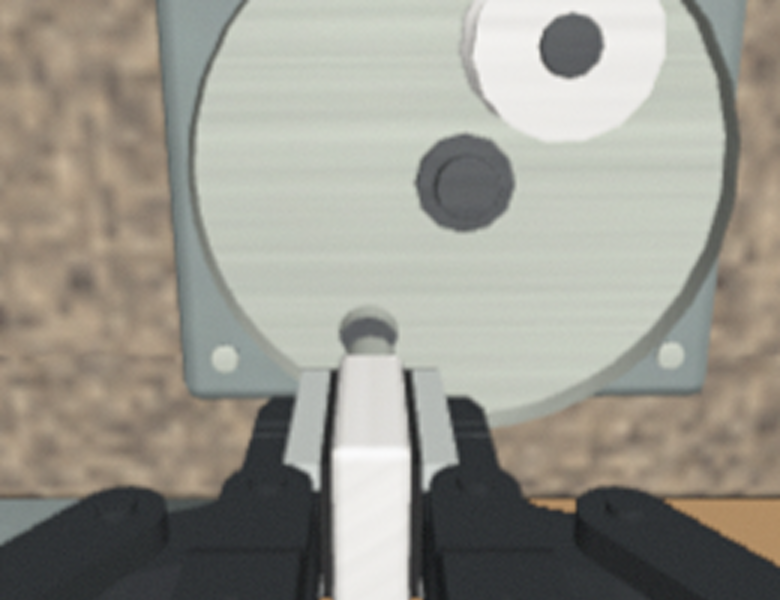

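The hole (centre about x 369, far rim y 307 in the crop) lies just under the pin's shank, which is lined up with it at x 372. I'll lower the pin.

Emit:
move_arm:
  steps: [0,0,0,-0.0003,0.0003,-0.002,-1,0,0,0,-0.0003,0.0003,-0.004,-1,0,0,0,-0.0003,0.0003,-0.006,-1,0,0,0,-0.0003,0.0003,-0.008,-1,0,0,0,-0.0003,0.0003,-0.009,-1,0,0,0,-0.0003,0.0003,-0.01,-1,0,0,0,-0.0003,0.0003,-0.0105,-1,0,0,0,-0.0003,0.0003,-0.0105,-1,0,0,0,-0.0003,0.0003,-0.0105,-1,0,0,0,-0.0003,0.0003,-0.0105,-1]

```text
clock: 9.25
position: [0.4203, -0.2994, 0.0939]
ee_rot: [0.0, 1.0, -0.0, 0.0]
contact_force: [-0.2, 0.4, -1.3]
width: 0.0108
gripper_force: 50.9
```

Emit:
move_arm:
  steps: [0,0,0,0,0,-0.001,-1,0,0,0,0,0,-0.002,-1,0,0,0,0,0,-0.003,-1,0,0,0,0,0,-0.004,-1,0,0,0,0,0,-0.005,-1,0,0,0,0,0,-0.005,-1,0,0,0,0,0,-0.005,-1,0,0,0,0,0,-0.005,-1,0,0,0,0,0,-0.005,-1,0,0,0,0,0,-0.005,-1]

```text
clock: 10.25
position: [0.4203, -0.2994, 0.0889]
ee_rot: [0.0, 1.0, -0.0, 0.0]
contact_force: [0.2, 0.1, -0.7]
width: 0.0112
gripper_force: 50.9
```

```bash
cat > arc.py <<'E'
import numpy as np,sys
c=np.array([.460,-.3208]);r=.045;p0=151.7
a0,a1=float(sys.argv[1]),float(sys.argv[2])
P=lambda a:c+r*np.array([np.cos(np.radians(p0)+a),np.sin(np.radians(p0)+a)])
for a in np.linspace(a0,a1,11)[1:]:print(round(a,3),np.round(P(a)-P(a0),4))
print(P(a0),P(a1))
E
python3 arc.py 0 .4; python3 arc.py .4 .8
```

```text
0.04 [-0.0008 -0.0016]
0.08 [-0.0016 -0.0032]
0.12 [-0.0023 -0.0049]
0.16 [-0.0029 -0.0066]
0.2 [-0.0034 -0.0083]
0.24 [-0.0039 -0.01  ]
0.28 [-0.0044 -0.0118]
0.32 [-0.0047 -0.0135]
0.36 [-0.005  -0.0153]
0.4 [-0.0052 -0.0171]
[ 0.42037852 -0.29946603] [ 0.41519836 -0.31657944]
0.44 [-0.0001 -0.0018]
0.48 [-0.0002 -0.0036]
0.52 [-0.0002 -0.0054]
0.56 [-0.0001 -0.0072]
0.6 [ 0.0001 -0.009 ]
0.64 [ 0.0003 -0.0108]
0.68 [ 0.0006 -0.0125]
0.72 [ 0.0009 -0.0143]
0.76 [ 0.0014 -0.0161]
0.8 [ 0.0019 -0.0178]
[ 0.41519836 -0.31657944] [ 0.4170914  -0.33435919]
```

Emit:
move_arm:
  steps: [0,0,0,-0.0008,-0.0016,0,-1,0,0,0,-0.0016,-0.0032,0,-1,0,0,0,-0.0023,-0.0049,0,-1,0,0,0,-0.0029,-0.0066,0,-1,0,0,0,-0.0034,-0.0083,0,-1,0,0,0,-0.0039,-0.01,0,-1,0,0,0,-0.0044,-0.0118,0,-1,0,0,0,-0.0047,-0.0135,0,-1,0,0,0,-0.005,-0.0153,0,-1,0,0,0,-0.005,-0.0153,0,-1]

```text
clock: 11.25
position: [0.4156, -0.3127, 0.0885]
ee_rot: [-0.002, 1.0, -0.001, 0.0]
contact_force: [3.4, 5.3, -0.5]
width: 0.0108
gripper_force: 50.8
```

Emit:
move_arm:
  steps: [0,0,0,0,-0.001,0,-1,0,0,0,-0.0001,-0.002,0,-1,0,0,0,-0.0002,-0.003,-0.001,-1,0,0,0,-0.0002,-0.003,-0.002,-1,0,0,0,-0.0002,-0.003,-0.003,-1,0,0,0,-0.0002,-0.003,-0.0035,-1,0,0,0,-0.0002,-0.003,-0.0035,-1,0,0,0,-0.0002,-0.003,-0.0035,-1,0,0,0,-0.0002,-0.003,-0.0035,-1,0,0,0,-0.0002,-0.003,-0.0035,-1]

```text
clock: 12.25
position: [0.4151, -0.3155, 0.0866]
ee_rot: [-0.002, 1.0, -0.001, 0.0]
contact_force: [-0.2, 7.0, 11.7]
width: 0.0112
gripper_force: 52.7
```

Emit:
move_arm:
  steps: [0,0,0,0,0,0.0006,-1,0,0,0,0,-0.0005,0.0006,-1,0,0,0,0,-0.001,0.0006,-1,0,0,0,-0.0001,-0.0015,0.0006,-1,0,0,0,-0.0001,-0.002,0.0006,-1,0,0,0,-0.0001,-0.0025,0.0006,-1,0,0,0,-0.0001,-0.0025,0.0006,-1,0,0,0,-0.0001,-0.0025,0.0006,-1,0,0,0,-0.0001,-0.0025,0.0006,-1,0,0,0,-0.0001,-0.0025,0.0006,-1]

```text
clock: 13.25
position: [0.415, -0.3173, 0.0867]
ee_rot: [-0.003, 1.0, -0.001, 0.0]
contact_force: [1.4, 8.0, 9.0]
width: 0.011
gripper_force: 52.1
```

Emit:
move_arm:
  steps: [0,0,0,0,0,0.0001,-1,0,0,0,0,-0.0005,0.0001,-1,0,0,0,0,-0.001,0.0001,-1,0,0,0,-0.0001,-0.0015,0.0001,-1,0,0,0,-0.0001,-0.002,0.0001,-1,0,0,0,-0.0001,-0.0025,0.0001,-1,0,0,0,-0.0001,-0.0025,0.0001,-1,0,0,0,-0.0001,-0.0025,0.0001,-1,0,0,0,-0.0001,-0.0025,0.0001,-1,0,0,0,-0.0001,-0.0025,0.0001,-1]

```text
clock: 14.25
position: [0.4149, -0.3195, 0.0867]
ee_rot: [-0.003, 1.0, -0.001, 0.0]
contact_force: [2.3, 8.9, 9.1]
width: 0.0113
gripper_force: 52.0
```

Emit:
move_arm:
  steps: [0,0,0,0,-0.0005,0.0001,-1,0,0,0,0,-0.001,0.0001,-1,0,0,0,0,-0.0015,0.0001,-1,0,0,0,0,-0.002,0.0001,-1,0,0,0,0,-0.0025,0.0001,-1,0,0,0,0,-0.0025,0.0001,-1,0,0,0,0,-0.0025,0.0001,-1,0,0,0,0,-0.0025,0.0001,-1,0,0,0,0,-0.0025,0.0001,-1,0,0,0,0,-0.0025,0.0001,-1]

```text
clock: 15.25
position: [0.4148, -0.3218, 0.0867]
ee_rot: [-0.003, 1.0, -0.001, -0.0]
contact_force: [1.3, 8.5, 8.7]
width: 0.0111
gripper_force: 52.0
```

Emit:
move_arm:
  steps: [0,0,0,0,-0.0005,0.0001,-1,0,0,0,0,-0.001,0.0001,-1,0,0,0,0,-0.0015,0.0001,-1,0,0,0,0.0001,-0.002,0.0001,-1,0,0,0,0.0001,-0.0025,0.0001,-1,0,0,0,0.0001,-0.0025,0.0001,-1,0,0,0,0.0001,-0.0025,0.0001,-1,0,0,0,0.0001,-0.0025,0.0001,-1,0,0,0,0.0001,-0.0025,0.0001,-1,0,0,0,0.0001,-0.0025,0.0001,-1]

```text
clock: 16.25
position: [0.4148, -0.3242, 0.0867]
ee_rot: [-0.003, 1.0, -0.001, -0.0]
contact_force: [1.5, 9.6, 7.9]
width: 0.0114
gripper_force: 51.9
```

Emit:
move_arm:
  steps: [0,0,0,0,-0.0005,0,-1,0,0,0,0,-0.001,0,-1,0,0,0,0.0001,-0.0015,0,-1,0,0,0,0.0002,-0.002,0,-1,0,0,0,0.0003,-0.0025,0,-1,0,0,0,0.0003,-0.0025,0,-1,0,0,0,0.0003,-0.0025,0,-1,0,0,0,0.0003,-0.0025,0,-1,0,0,0,0.0003,-0.0025,0,-1,0,0,0,0.0003,-0.0025,0,-1]

```text
clock: 17.25
position: [0.415, -0.3266, 0.0866]
ee_rot: [-0.004, 1.0, -0.001, -0.0]
contact_force: [0.8, 10.0, 7.2]
width: 0.0119
gripper_force: 51.8
```

Emit:
move_arm:
  steps: [0,0,0,0,-0.0005,0,-1,0,0,0,0.0001,-0.001,0,-1,0,0,0,0.0002,-0.0015,0,-1,0,0,0,0.0003,-0.002,0,-1,0,0,0,0.0004,-0.0025,0,-1,0,0,0,0.0004,-0.0025,0,-1,0,0,0,0.0004,-0.0025,0,-1,0,0,0,0.0004,-0.0025,0,-1,0,0,0,0.0004,-0.0025,0,-1,0,0,0,0.0004,-0.0025,0,-1]

```text
clock: 18.25
position: [0.4151, -0.3294, 0.0859]
ee_rot: [-0.003, 1.0, -0.001, -0.001]
contact_force: [0.9, 8.2, 2.2]
width: 0.0111
gripper_force: 51.3
```

The downward force has dropped and the pin has sunk: the edge of the hole. I'll go on a little, following it down.

Emit:
move_arm:
  steps: [0,0,0,0,-0.0005,0,-1,0,0,0,0.0001,-0.001,0,-1,0,0,0,0.0002,-0.0015,0,-1,0,0,0,0.0003,-0.002,-0.0002,-1,0,0,0,0.0004,-0.0025,-0.0004,-1,0,0,0,0.0004,-0.0025,-0.0007,-1,0,0,0,0.0004,-0.0025,-0.001,-1,0,0,0,0.0004,-0.0025,-0.001,-1,0,0,0,0.0004,-0.0025,-0.001,-1,0,0,0,0.0004,-0.0025,-0.001,-1]

```text
clock: 19.25
position: [0.4153, -0.3312, 0.0845]
ee_rot: [-0.004, 1.0, -0.001, -0.001]
contact_force: [2.3, 8.3, 1.6]
width: 0.0113
gripper_force: 51.0
```

Emit:
move_arm:
  steps: [0,0,0,0,-0.0005,0,-1,0,0,0,0.0001,-0.001,-0.0003,-1,0,0,0,0.0001,-0.001,-0.0006,-1,0,0,0,0.0001,-0.001,-0.001,-1,0,0,0,0.0001,-0.001,-0.0015,-1,0,0,0,0.0001,-0.001,-0.002,-1,0,0,0,0.0001,-0.001,-0.0025,-1,0,0,0,0.0001,-0.001,-0.0025,-1,0,0,0,0.0001,-0.001,-0.0025,-1,0,0,0,0.0001,-0.001,-0.0025,-1]

```text
clock: 20.25
position: [0.4154, -0.3322, 0.082]
ee_rot: [-0.004, 1.0, -0.001, -0.001]
contact_force: [2.4, 8.7, 1.7]
width: 0.0113
gripper_force: 51.0
```

Emit:
move_arm:
  steps: [0,0,0,0,0,-0.0008,-1,0,0,0,0,0,-0.0016,-1,0,0,0,0,0,-0.0024,-1,0,0,0,0,0,-0.0032,-1,0,0,0,0,0,-0.004,-1,0,0,0,0,0,-0.0048,-1,0,0,0,0,0,-0.0056,-1,0,0,0,0,0,-0.006,-1,0,0,0,0,0,-0.006,-1,0,0,0,0,0,-0.006,-1]

```text
clock: 21.25
position: [0.4154, -0.3322, 0.076]
ee_rot: [-0.004, 1.0, -0.001, -0.001]
contact_force: [2.0, 8.7, 0.7]
width: 0.0113
gripper_force: 51.2
```

Emit:
move_arm:
  steps: [0,0,0,0,0,-0.0008,-1,0,0,0,0,0,-0.0016,-1,0,0,0,0,0,-0.0024,-1,0,0,0,0,0,-0.0032,-1,0,0,0,0,0,-0.004,-1,0,0,0,0,0,-0.0045,-1,0,0,0,0,0,-0.005,-1,0,0,0,0,0,-0.0053,-1,0,0,0,0,0,-0.0056,-1,0,0,0,0,0,-0.0056,-1]

```text
clock: 22.25
position: [0.4156, -0.3326, 0.0709]
ee_rot: [-0.004, 1.0, -0.001, -0.001]
contact_force: [1.9, 8.7, 4.5]
width: 0.0113
gripper_force: 51.7
```

Emit:
move_arm:
  steps: [0,0,0,0,0.0005,0,-1,0,0,0,0,0.001,0,-1,0,0,0,0,0.0015,0,-1,0,0,0,0,0.002,0,-1,0,0,0,0,0.0025,0,-1,0,0,0,0,0.003,-0.0003,-1,0,0,0,0,0.003,-0.0005,-1,0,0,0,0,0.003,-0.0005,-1,0,0,0,0,0.003,-0.0005,-1,0,0,0,0,0.003,-0.0005,-1]

```text
clock: 23.25
position: [0.4156, -0.3315, 0.0709]
ee_rot: [-0.002, 1.0, -0.0, -0.001]
contact_force: [0.6, 4.9, 5.2]
width: 0.0109
gripper_force: 51.9
```

Emit:
move_arm:
  steps: [0,0,0,0,0.0005,0,-1,0,0,0,0,0.001,0,-1,0,0,0,0,0.0015,0,-1,0,0,0,0,0.002,0,-1,0,0,0,0,0.002,0,-1,0,0,0,0,0.002,-0.0002,-1,0,0,0,0,0.002,-0.0003,-1,0,0,0,0,0.002,-0.0003,-1,0,0,0,0,0.002,-0.0003,-1,0,0,0,0,0.002,-0.0003,-1]

```text
clock: 24.25
position: [0.4157, -0.3311, 0.0708]
ee_rot: [0.0, 1.0, -0.0, -0.0]
contact_force: [-1.6, 4.3, 7.0]
width: 0.0112
gripper_force: 52.0
```

Emit:
move_arm:
  steps: [0,0,0,0,0.0005,0.0005,-1,0,0,0,0,0.001,0.0008,-1,0,0,0,0,0.001,0.0008,-1,0,0,0,0,0.001,0.0008,-0.8,0,0,0,0,0.001,0.0008,-0.6,0,0,0,0,0.001,0.0008,-0.4,0,0,0,0,0.001,0.0008,-0.3,0,0,0,0,0.001,0.0008,-0.3,0,0,0,0,0.001,0.0008,-0.3,0,0,0,0,0.001,0.0008,-0.3]

```text
clock: 25.25
position: [0.4163, -0.3302, 0.0712]
ee_rot: [0.0, 1.0, -0.0, 0.0]
contact_force: [0.4, 0.5, 0.4]
width: 0.0296
gripper_force: 0.0
```

Emit:
move_arm:
  steps: [0,0,0,0,0,0.005,-0.3,0,0,0,0,0,0.015,-0.3,0,0,0,0,0,0.03,-0.3,0,0,0,0,0,0.05,-0.3,0,0,0,0,0,0.08,-0.3,0,0,0,-0.02,0,0.1,-0.3,0,0,0,-0.04,0,0.11,-0.3,0,0,0,-0.05,0,0.11,-0.3,0,0,0,-0.05,0,0.11,-0.3,0,0,0,-0.05,0,0.11,-0.3]

```text
clock: 26.25
position: [0.3663, -0.33, 0.1808]
ee_rot: [-0.0, 1.0, -0.001, 0.0]
contact_force: [0.6, 0.4, 1.0]
width: 0.0301
gripper_force: 0.0
```

```bash
python3 - <<'E'
from h import *
w=snap('wrist','w4');s=manip.get_state();print(s['clock'],s['position'],s['contact_force'])
cv2.imwrite('pics/w4b.png',cv2.resize(w['pixels'][20:260,100:420],(800,600),interpolation=cv2.INTER_CUBIC))
# predicted tab top centre if home: tip z .018 -> top z .089
for xy in([.4156,-.3312],):print((proj(w,[*xy,.089])-[100,20])*2.5,(proj(w,[*xy,.046])-[100,20])*2.5)
E
```

```text
26.3 [ 0.36653631 -0.33005364  0.1806267 ] [-0.00622775 -0.32078595 -0.37362053]
[386.24126091 295.86678731] [385.84224661 283.4758221 ]
```

View pics/w4b.png

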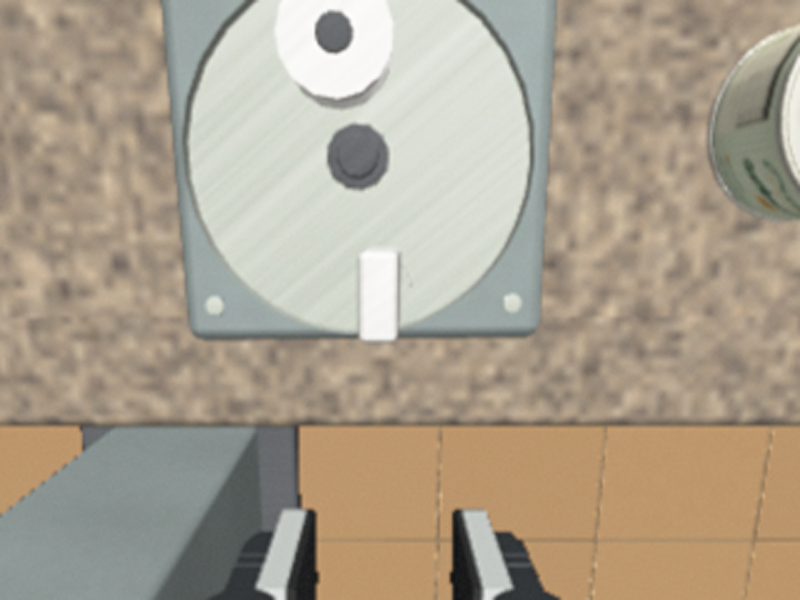

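The pin's tab top is at (379,296), within about 2 mm of the predicted home position (386,296). The roller at (334,32) shows the wheel still turned with the gripper clear. I'll check that nothing creeps, then hand in.

Emit:
move_arm:
  steps: [0,0,0,0,0,0,-0.3,0,0,0,0,0,0,-0.3,0,0,0,0,0,0,-0.3,0,0,0,0,0,0,-0.3,0,0,0,0,0,0,-0.3,0,0,0,0,0,0,-0.3,0,0,0,0,0,0,-0.3,0,0,0,0,0,0,-0.3,0,0,0,0,0,0,-0.3,0,0,0,0,0,0,-0.3]

```text
clock: 27.3
position: [0.3662, -0.3301, 0.1812]
ee_rot: [0.0, 1.0, -0.0, 0.0]
contact_force: [-0.3, 0.6, 0.0]
width: 0.0299
gripper_force: 0.0
```

```bash
python3 - <<'E'
from h import *
a=load('w4')['pixels'][20:170,160:330].astype(float);b=snap('wrist','w5')['pixels'][20:170,160:330].astype(float)
m=abs(a-b).mean();print(m,abs(a-b).max())
if m<4: print(manip.sign_off())
E
```

```text
1.7353202614379084 42.0
the job is handed in; nothing more can be done
None
```

The wheel is locked: the pin found the hidden hole at about 0.7 rad, went down until its collar met the wheel, and the wheel stayed turned after I let go; handed in at about 27 s, with 11.7 N the highest force seen between moves.

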